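Open the extractor and mist the test pot

TASK

In the pottery's spray corner, first pull the extractor's red damper knob straight out to its stop and leave it out. Only then press the white nozzle cap of the mister bottle with the green band right down for a moment, and let it spring back up. Do not press the blue-banded bottle's cap, and leave both pots standing where they are.

Things in the scene. Friction and masses are not known exactly. Their poses are not given: they have to be found in the camera images.
- extractor: fixed grey steel extractor box, 160 (x) x 160 (y) x 130 mm high, with a round wire-guarded fan on top and a round duct stub at the back; z up, origin at table height, on its middle plane, 100 mm behind its front face, which bears the red pull knob and looks to its own -x. Cannot be moved
- damper_knob (a point): centre of the red damper knob: a disc 32 mm wide and 20 mm thick along its axis, on a 10 mm rod that comes out of the extractor's front face; 105 mm above the table, at the box's y = 0, 58 mm in front of that face when fully in. Can be pinched from above across the box's y. Axes as the extractor's
- damper (a joint): how far the damper knob is pulled out along the extractor's -x, m: 0 fully in, 0.060 at its stop. A light return spring and a stiff slide: about 4 to 6 N to pull; it stays where it is left
- station_green: fixed wooden board 290 x 110 x 12 mm with a clamped upright white mister bottle (64 mm wide, green band and green collar) and, ahead of its nozzle, an aluminium banding wheel (100 mm wide, top 56 mm above the table) with a pot on it. Origin: on the bottle's axis at table height; z up, x the way the nozzle points; the wheel's axis is at x = 165 mm
- cap_green_top (a point): centre of the flat top of the green-banded bottle's white nozzle cap: a 34 mm wide, 18 mm high cylinder with a stubby nozzle to +x, 166 mm above the table when up, 10 mm lower when fully pressed. Nothing else stands as high near it
- cap_green (a joint): how far the green-banded bottle's nozzle cap is pressed down, m: 0 up, 0.010 at its stop. Sprung: about 4 N to start it, 9 N at the stop; comes back up by itself
- station_blue: fixed wooden board 290 x 110 x 12 mm with a clamped upright white mister bottle (64 mm wide, blue band and blue collar) and, ahead of its nozzle, an aluminium banding wheel (100 mm wide, top 56 mm above the table) with a pot on it. Origin: on the bottle's axis at table height; z up, x the way the nozzle points; the wheel's axis is at x = 165 mm
- cap_blue_top (a point): centre of the flat top of the blue-banded bottle's white nozzle cap: a 34 mm wide, 18 mm high cylinder with a stubby nozzle to +x, 166 mm above the table when up, 10 mm lower when fully pressed. Nothing else stands as high near it
- cap_blue (a joint): how far the blue-banded bottle's nozzle cap is pressed down, m: 0 up, 0.010 at its stop. Sprung: about 4 N to start it, 9 N at the stop; comes back up by itself
- pot_green: loose terracotta cup standing on the banding wheel ahead of the green-banded bottle, 72 mm wide, 85 mm high, its rim 141 mm above the table; origin at the centre of its underside
- pot_blue: loose terracotta cup standing on the banding wheel ahead of the blue-banded bottle, 72 mm wide, 85 mm high, its rim 141 mm above the table; origin at the centre of its underside
Things that resemble listed ones, but are neither listed nor needed, are in the scene too. What is shaped like the pot_green but pink or turquoise is not meant.

How it is judged:
On the way, in this order (a step that is already met when the one before it is completed fails the run):
1. the damper knob is pulled out to its stop (at least 54 of 60 mm) (value of joint damper above 0.054 m), for 0.1 s.
2. with the damper out, the green-banded bottle's cap is pressed right down (at least 7.5 of 10 mm) for a moment (0.15 s) (value of joint cap_green above 0.0075 m and value of joint damper above 0.052 m), for 0.15 s.
At the end, for the whole second after the job is handed in: the damper is still out at its stop (at least 52 of 60 mm), both caps are up again (within 2 mm), and both pots stand still and upright on their wheels within 30 mm of where they began (value of joint damper above 0.052 m and value of joint each of cap_green, cap_blue below 0.002 m and distance of each of pot_green, pot_blue from where it was at the start of the episode below 0.03 m and angle between each of pot_green, pot_blue's own z axis and vertical below 0.2 rad and linear speed of each of pot_green, pot_blue below 0.02 m/s); the robot touches nothing.
It fails at once if the green-banded bottle's cap is pressed (over 4 mm) while the damper is not out (under 50 mm) (value of joint cap_green above 0.004 m and value of joint damper below 0.05 m).
It fails at once if the blue-banded bottle's cap is pressed (over 4 mm) (value of joint cap_blue above 0.004 m).
It fails at once if a pot is pushed away (over 30 mm) or tipped (over 20 degrees) ((distance of pot_green from where it was at the start of the episode above 0.03 m or angle between pot_green's own z axis and vertical above 0.35 rad) or (distance of pot_blue from where it was at the start of the episode above 0.03 m or angle between pot_blue's own z axis and vertical above 0.35 rad)).
It also fails if it takes over 48 s, if anything falls off the work surface, if the arm or the gripper's body presses on something with over 40 N, if the wrist force passes 120 N, or if a joint passes its speed limit or range.

ROBOT

A 7-joint arm with a two-finger parallel gripper is mounted at the origin on the work surface. World frame = base frame: x ahead of the robot, y to its left, z up, the work surface at z = 0. Lengths are in m, angles in rad, forces in N, time in s.
With the tool pointing down it reaches from about 0.425 to 0.925 m from the base axis. Payload 6.8 kg.
Tool frame: the origin (TCP) lies midway between the tips of the shut fingers; the grasp point (between the pads) lies 19 mm behind it (bot.pinch_z is the distance from the TCP to the grasp point, in m); z points along the fingers, y is the line along which they close (so a half turn about z gives the same grasp; the last joint's range is limited). The gripper opens to 85 mm and grips with 20 to 120 N. Pads are 22 mm wide; open, the fingers measure 114 mm over their backs; the gripper's body (76 mm by 85 mm) begins 54 mm behind the grasp point. The pads swing forward as they close: fully open they stand 13 mm farther back than shut.
Start: joints at [1.074, 0.477, 0.022, 1.555, -0.011, 1.109, -0.083], TCP at [0.256, -0.625, 0.204] pointing down, gripper open.
Joint ranges: [-2.96, 2.96], [-0.34, 2.1], [-1.41, 1.46], [0.24, 2.44], [-1.37, 4.51], [0.17, 1.92], [-2.96, 2.96]. Speed limits (rad/s): [2.39, 2.39, 3.14, 3.14, 3.14, 3.14, 3.14].

INTERFACE

Orientations are given as a unit quaternion [w, x, y, z].
In Python, from station import bot, imaging gives the robot as it stands. The module is installed in compiled form; this text tells all that it offers.
- The arm moves only by the tool carry_out, never from a script. Its argument "targets" is a list of rows, each a list of 5 numbers: the shift along the tool's x, y, z in cm, then the turn about the tool's z in degrees, then the opening, from -1 (shut) to 1 (fully open). In form: [[x, y, z, yaw, gripper], ...]. A call has 1 to 12 rows; each row shifts and turns the commanded pose from where the row before left it, along the tool's axes as they then stand; what a row does not reach is not made up. A row lasts 1/10 s, in which the tool goes at most 50 mm and 8.59 degrees, less where a joint would pass 70% of its speed; a pose out of reach is approached as far as the arm can. A call is refused whole if a number of a shift passes 5 or a number of a turn 8.59, either way. A call with a gripper value outside its range is refused whole. The fingers move at their own pace and stop on an object; "force" is the grip in N (left out, the last holds). Time passes only in rows, so rows that do not move let the fingers close. It gives the time, the measured TCP pose, the force, the opening and the grip force at its end, in the units of the state.
- bot.get_obs(): the state, without advancing time (a new reading comes with each control period).
- imaging.read_camera(name): name is "scene" or "top"; returns the picture (400x640x3 uint8, red, green, blue); there is no depth.
- imaging.calibration(name): a dict with "fx", "fy", "cx", "cy" (pixels), "k1" (the pictures are not rectified: a ray, as slopes to the right and down, at radius r is drawn at 1 + k1 r^2 times it, then the intrinsics apply), "extrinsics" (4x4, takes a point from world to camera coordinates). Camera axes: x right, y up, looking along -z (the intrinsics and any distortion apply to the point x, -y, -z); pixel columns grow to the right and rows downward; lengths in m; the calibration is good to about 2 mm. A picture is of the moment at which its call begins. calibration takes no time and is no camera call.
- bot.hand_in(): hands the job in; it is judged then, once.
The state is a dict: "t": time; "q": joint angles; "joint_vel": joint speeds; "joint_torque": joint torques, N m; "eef_pos": TCP position; "tool_rot": TCP orientation; "contact_force": force on the tool from outside, world axes, zero at the start; "torque": the same for the moment, N m; "gripper_width": opening from 0.0 (shut) to 1.0 (fully open); "grasp_force": force on a finger pad.
Only numpy, scipy, OpenCV 4.12 (cv2) and the standard library are available. Lean on these libraries where they do the work, as an engineer would, in place of code of your own. Each camera call takes 0.05 s, during which the arm holds its last target. There are 200 camera calls.

## Working session

There is one attempt and no reset: what is moved stays moved. The work goes in short steps, Python scripts to look and compute and a tool call to move; the robot and the scene stay as the last step left them, time stands still between calls to the robot, and variables do not carry over. Pictures are saved under pics/ and viewed, at most 10 in all, crops included, and the job is handed in when it is done.

Besides the shell and the picture viewer there is one more tool, called as a command line: name --pt "numbers of a row" for each row, then --argument value for the rest. carry_out: Moves the arm, as the interface text tells. Its arguments: {"type":"object","properties":{"targets":{"type":"array"},"force":{"type":"number"}},"required":["targets"]}

```bash
mkdir -p pics
python3 - <<'E'
from station import bot, imaging
import cv2
for n in("scene","top"):
    cv2.imwrite(f"pics/{n}0.png",imaging.read_camera(n)[:,:,::-1]); print(imaging.calibration(n))
o=bot.get_obs(); print(o['t'],o['eef_pos'],o['tool_rot'],o['gripper_width'],bot.pinch_z)
E
```

```text
{'fx': 468.6552154370587, 'fy': 468.6552154370587, 'cx': 322.39020606564753, 'cy': 194.82879009148343, 'k1': -0.015955079909186955, 'extrinsics': array([[-0.20855951,  0.97791302, -0.01374971,  0.15144444],
       [-0.59406441, -0.115503  ,  0.79608199,  0.22289662],
       [ 0.77691081,  0.17419868,  0.60503257, -1.68497703],
       [ 0.        ,  0.        ,  0.        ,  1.        ]])}
{'fx': 457.1694014095588, 'fy': 457.1694014095588, 'cx': 313.8493621666893, 'cy': 209.03357552295117, 'k1': -0.07853672728891362, 'extrinsics': array([[-2.67373090e-02, -9.99641938e-01, -1.05429328e-03,
         9.41745041e-03],
       [ 9.84581097e-01, -2.65168387e-02,  1.72907261e-01,
        -5.91058398e-01],
       [-1.72873306e-01,  3.58503763e-03,  9.84937545e-01,
        -1.16530502e+00],
       [ 0.00000000e+00,  0.00000000e+00,  0.00000000e+00,
         1.00000000e+00]])}
0.1 [ 0.25567564 -0.62408894  0.20293948] [-7.81906972e-04  9.81156130e-01  1.93214889e-01 -2.07849560e-04] 1.0031614868713334 0.0187
```

View pics/scene0.png

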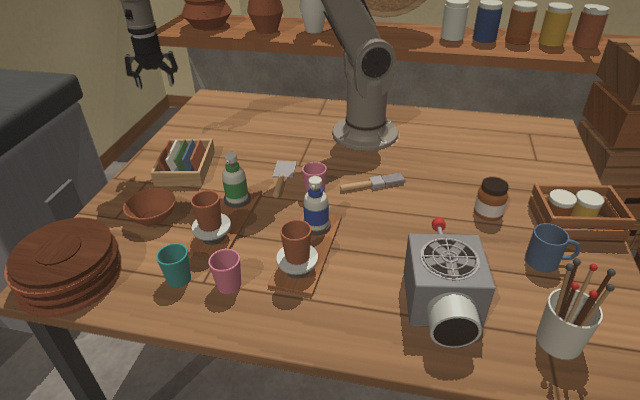

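View pics/top0.png

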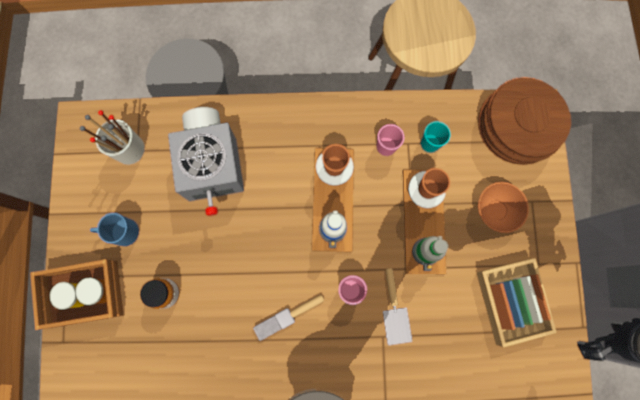

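The scene view shows the knob at (439,225), green-band bottle at (235,180) and blue-band bottle at (316,205). The top view shows the knob at (211,211), green at (430,248) and blue at (334,225). I'll enlarge these to confirm.

```bash
cat > h.py <<'E'
import numpy as np, cv2
from station import imaging
def ray(n,uv):
    c=imaging.calibration(n); d=np.array([(uv[0]-c['cx'])/c['fx'],(uv[1]-c['cy'])/c['fy']])
    s=d.copy()
    for _ in range(20): s=d/(1+c['k1']*(s@s))
    E=c['extrinsics']; R,t=E[:3,:3],E[:3,3]
    v=R.T@np.array([s[0],-s[1],-1]); return -R.T@t, v/np.linalg.norm(v)
def tri(us,ut):
    (a,u),(b,v)=ray('scene',us),ray('top',ut)
    s=np.linalg.lstsq(np.c_[u,-v],b-a,rcond=None)[0]; p,q=a+s[0]*u,b+s[1]*v
    return (p+q)/2, np.linalg.norm(p-q)
def plane(n,uv,z):
    a,u=ray(n,uv); return a+u*(z-a[2])/u[2]
def proj(n,p):
    c=imaging.calibration(n); E=c['extrinsics']; x=E[:3,:3]@p+E[:3,3]; s=np.array([x[0],-x[1]])/-x[2]
    s*=1+c['k1']*(s@s); return s*c['fx']+[c['cx'],c['cy']]
def red(im):
    h=cv2.cvtColor(im,cv2.COLOR_RGB2HSV); return ((h[...,0]<6)|(h[...,0]>174))&(h[...,1]>170)&(h[...,2]>110)
def cen(m,x0,y0,x1,y1):
    ys,xs=np.nonzero(m[y0:y1,x0:x1]); return np.array([xs.mean()+x0,ys.mean()+y0]),len(xs)
E
python3 - <<'E'
from h import *
S=cv2.imread('pics/scene0.png');T=cv2.imread('pics/top0.png')
f=lambda I,x,y,k=30:cv2.resize(I[y-k:y+k,x-k:x+k],(260,260),interpolation=cv2.INTER_NEAREST)
cv2.imwrite('pics/crop.png',np.vstack([np.hstack([f(S,439,225),f(S,235,175),f(S,316,195)]),np.hstack([f(T,211,211),f(T,430,248),f(T,334,225)])]))
s,n=cen(red(S[:,:,::-1]),425,212,455,235);t,m=cen(red(T[:,:,::-1]),198,200,225,222)
print(s,n,t,m,tri(s,t))
E
```

```text
[437.84375 223.78125] 64 [211.06024096 210.53012048] 83 (array([0.58470087, 0.25504739, 0.10625592]), np.float64(0.0014869007766826472))
```

View pics/crop.png

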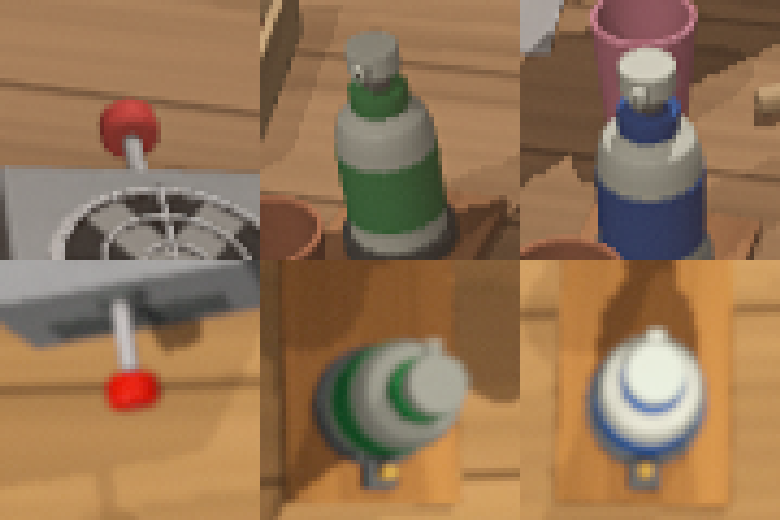

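Left column: the red knob on its rod. Middle column: the bottle with green collar and band (scene 230,154; top 440,246), which is the one meant. Right column: the blue one, to be avoided. Next I'll measure the axes.

```bash
cat > m.py <<'E'
from h import *
S=cv2.imread('pics/scene0.png');T=cv2.imread('pics/top0.png')
def red2(I): 
    h=cv2.cvtColor(I,cv2.COLOR_BGR2HSV); return ((h[...,0]<6)|(h[...,0]>172))&(h[...,1]>140)&(h[...,2]>60)
s,n=cen(red2(S),425,212,455,240);t,m=cen(red2(T),198,200,225,222)
print('knob',s,n,t,m,tri(s,t))
c=lambda x,y,X,Y:np.array([X-30+x/4.3333-.5,Y-30+y/4.3333-.5])
g=tri(c(111,43,235,175),c(177,122,430,248)); print('green',g)
print('blue',tri(c(648-520,62,316,195),c(654-520,120,334,225)))
# rod direction from top view, at knob height
r0=plane('top',c(119.5,42,211,211),.105); r1=plane('top',c(131.5,128,211,211),.105); d=r1-r0
print('rod',r0,r1,np.degrees(np.arctan2(d[1],d[0])))
# box front bottom/top edges: top front edge of box at z=.13
h=cv2.cvtColor(T,cv2.COLOR_BGR2HSV)
m=((h[...,1]<60)&(h[...,2]>90)).astype(np.uint8); m[:120]=0;m[205:]=0;m[:,:160]=0;m[:,250:]=0
k,_=cv2.findContours(m,0,1); k=max(k,key=cv2.contourArea); print(cv2.approxPolyDP(k,4,True)[:,0].tolist())
print('pots',plane('top',(336,157),.141),plane('top',(434,182),.141))
E
python3 m.py
python3 - <<'E'
import cv2
T=cv2.imread('pics/top0.png')
cv2.imwrite('pics/box.png',cv2.resize(T[110:220,160:255],(570,600)[:2] if 0 else (518,600),interpolation=cv2.INTER_NEAREST))
E
```

```text
knob [438.05172414 223.25      ] 116 [211.07142857 210.47619048] 84 (array([0.58455582, 0.25500891, 0.10776786]), np.float64(0.0008419796647523379))
green (array([ 0.47422761, -0.30627036,  0.16679622]), np.float64(0.0015512859846868667))
blue (array([ 0.53817373, -0.05558199,  0.16402032]), np.float64(0.0021274154834332063))
rod [0.63824178 0.2645172  0.105     ] [0.58618142 0.25665598 0.105     ] -171.41309051913348
[[168, 135], [177, 192], [191, 200], [205, 189], [212, 204], [212, 186], [242, 190], [227, 123], [183, 120], [185, 129]]
pots [ 0.70675753 -0.06538194  0.141     ] [ 0.63595491 -0.3085235   0.141     ]
```

View pics/box.png

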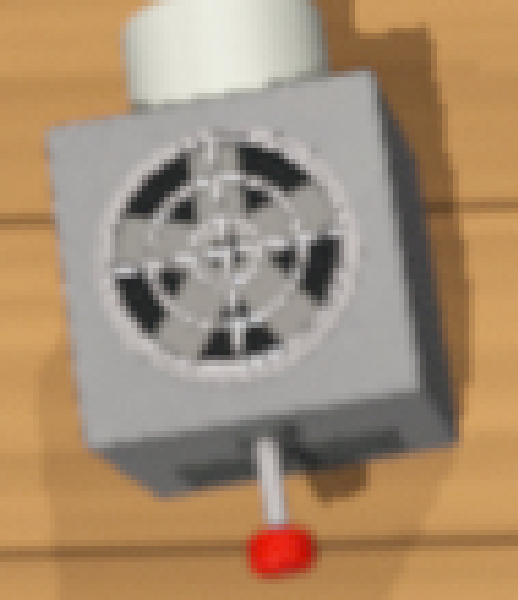

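carry_out --pt "0 0 -3 6.8 1" --pt "0 0 -3 6.9 1" --pt "1.8 -3.3 0 0 1" --pt "1.8 -3.3 0 0 1" --pt "1.8 -3.3 0 0 1" --pt "1.8 -3.3 0 0 1" --pt "1.8 -3.3 0 0 1" --pt "1.8 -3.3 0 0 1" --pt "1.8 -3.3 0 0 1" --pt "1.8 -3.3 0 0 1" --pt "1.8 -3.3 0 0 1" --pt "1.8 -3.3 0 0 1" --force 40

```text
t: 1.3
eef_pos: [0.3847, -0.2699, 0.2636]
tool_rot: [-0.0, 0.997, 0.075, -0.0]
contact_force: [0.6, -0.3, -0.4]
gripper_width: 0.999
grasp_force: 0.0
```

carry_out --pt "1.8 -3.3 0 0 1" --pt "1.8 -3.3 0 0 1" --pt "1.8 -3.3 0 0 1" --pt "1.8 -3.3 0 0 1" --pt "1.8 -3.3 0 0 1" --pt "1.8 -3.3 0 0 1" --pt "1.8 -3.3 0 0 1" --pt "1.8 -3.3 0 0 1" --pt "1.8 -3.3 0 0 1" --pt "1.8 -3.3 0 0 1" --pt "1.8 -3.3 0 0 1" --pt "0 0 0 0 1"

```text
t: 2.5
eef_pos: [0.5265, 0.123, 0.2636]
tool_rot: [-0.002, 0.997, 0.079, 0.0]
contact_force: [0.2, -0.1, -0.1]
gripper_width: 1.001
grasp_force: 0.0
```

```bash
cat > go.py <<'E'
import sys,numpy as np
from station import bot
from scipy.spatial.transform import Rotation as R
def st(tgt=None):
    o=bot.get_obs(); w=np.array(o['tool_rot']); M=R.from_quat(w[[1,2,3,0]]).as_matrix()
    print('t',o['t'],'p',np.round(o['eef_pos'],4),'xang',np.degrees(np.arctan2(M[1,0],M[0,0])).round(2),'F',np.round(o['contact_force'],1),'w',o['gripper_width'],'g',o['grasp_force'])
    if tgt is not None: print('delta cm',np.round(100*M.T@(np.array(tgt)-o['eef_pos']),2))
    print('q',np.round(o['q'],2))
st([float(a) for a in sys.argv[1:]] or None)
E
python3 go.py 0.5845 0.255 0.087
```

```text
t 2.5 p [0.5265 0.123  0.2636] xang 9.01 F [ 0.2 -0.1 -0.1] w 1.0010641307994863 g 0.0
delta cm [  7.79 -12.07  17.7 ]
q [ 0.07  0.24 -0.49  1.78  0.12  1.15 -1.87]
```

carry_out --pt "1.95 -3.0 0 0.4 1" --pt "1.95 -3.0 0 0 1" --pt "1.95 -3.0 0 0 1" --pt "1.95 -3.0 0 0 1" --pt "0 0 4 0 1" --pt "0 0 4 0 1" --pt "0 0 0 0 1"

```text
t: 3.2
eef_pos: [0.5826, 0.2441, 0.1777]
tool_rot: [0.002, 0.997, 0.071, -0.005]
contact_force: [-0.7, -1.3, -0.8]
gripper_width: 0.999
grasp_force: 0.0
```

```bash
python3 go.py 0.5845 0.255 0.087
python3 - <<'E'
from h import *
a=imaging.read_camera('scene')[150:270,370:510,::-1]; b=imaging.read_camera('top')[140:260,140:280,::-1]
cv2.imwrite('pics/pre.png',cv2.resize(np.hstack([a,b]),(798,342),interpolation=cv2.INTER_NEAREST))
E
```

```text
t 3.2 p [0.5826 0.2441 0.1777] xang 8.19 F [-0.7 -1.3 -0.8] w 0.9988205843719898 g 0.0
delta cm [ 0.44 -1.09  9.06]
q [-0.14  0.48 -0.49  1.65  0.25  1.08 -2.13]
```

View pics/pre.png

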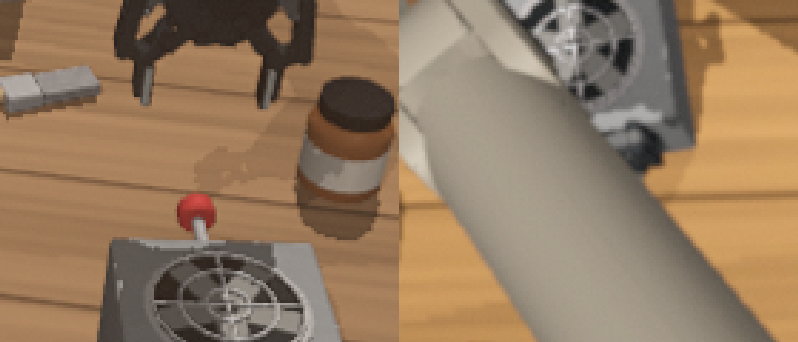

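The crop shows the open fingers above the red knob (crop 197,212), straddling it once the remaining 11 mm sideways shift is made. I'll shift and descend.

carry_out --pt "0.44 -1.09 0 -0.4 1" --pt "0 0 0 0 1" --pt "0 0 2 0 1" --pt "0 0 2 0 1"

```text
t: 3.7
eef_pos: [0.5905, 0.2596, 0.1459]
tool_rot: [-0.001, 0.997, 0.075, 0.002]
contact_force: [0.3, 0.1, -0.7]
gripper_width: 1.0
grasp_force: 0.0
```

```bash
python3 go.py 0.5845 0.255 0.087
```

```text
t 3.7 p [0.5905 0.2596 0.1459] xang 8.59 F [ 0.3  0.1 -0.7] w 1.0001142565525996 g 0.0
delta cm [-0.69  0.37  5.89]
q [-0.17  0.53 -0.48  1.66  0.28  1.01 -2.16]
```

carry_out --pt "-0.7 0.35 0 0 1" --pt "0 0 2 0 1" --pt "0 0 2 0 1" --pt "0 0 1.5 0 1" --pt "0 0 0 0 1" --pt "0 0 0 0 1"

```text
t: 4.3
eef_pos: [0.5831, 0.2542, 0.0898]
tool_rot: [-0.0, 0.997, 0.075, 0.0]
contact_force: [0.6, 0.3, 1.2]
gripper_width: 0.999
grasp_force: 0.0
```

```bash
python3 go.py 0.5845 0.255 0.087
python3 - <<'E'
from h import *
a=imaging.read_camera('scene')[150:270,370:510,::-1]
cv2.imwrite('pics/pre2.png',cv2.resize(a,(700,600),interpolation=cv2.INTER_NEAREST))
E
```

```text
t 4.3 p [0.5831 0.2542 0.0898] xang 8.57 F [0.6 0.3 1.2] w 0.9986990221918465 g 0.0
delta cm [ 0.15 -0.06  0.28]
q [-0.18  0.58 -0.46  1.73  0.31  0.91 -2.19]
```

View pics/pre2.png

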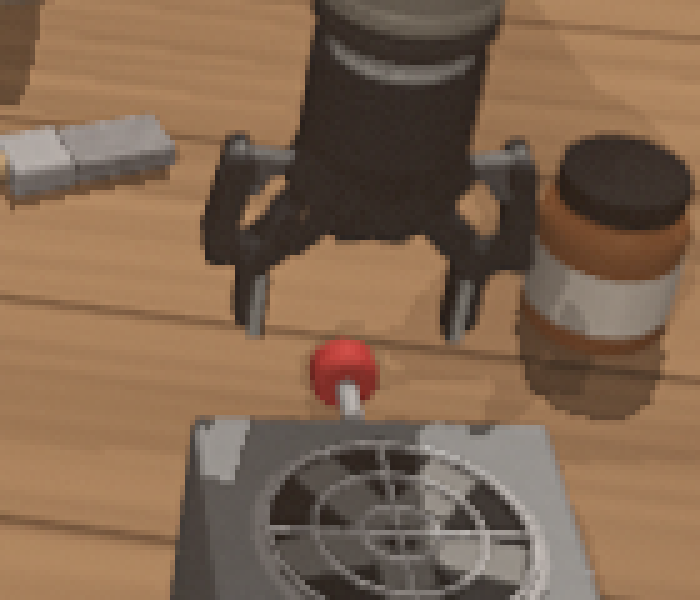

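Run:
```python
from h import *
f=lambda p:np.round((proj('scene',np.array(p))-[370,150])*5,0)
p=np.array([.5831,.2542,.0898]); ey=np.array([.149,-.989,0])
for dz in(0,.013): print(dz,f(p+[0,0,dz]),f(p+ey*.0425+[0,0,dz]),f(p-ey*.0425+[0,0,dz]))
print('knob',f([.5845,.255,.107]))
```

```text
0 [334. 392.] [246. 390.] [423. 395.]
0.013 [338. 372.] [249. 369.] [428. 374.]
knob [341. 367.]
```

Run:
```python
from h import *
for p,a in(([.2557,-.6241,.2029],22.3),([.5826,.2441,.1777],8.2)):
    a=np.radians(a); ey=np.array([np.sin(a),-np.cos(a),0])
    for n in('scene','top'): print(n,[np.round(proj(n,np.array(p)+[0,0,.013]+s*ey*.05),1) for s in(0,1,-1)])
S=cv2.imread('pics/scene0.png')[40:100,110:190];T=cv2.imread('pics/top0.png')[310:370,560:640]
P=cv2.imread('pics/pre.png')
cv2.imwrite('pics/g0.png',cv2.resize(np.hstack([S,T]),(800,300),interpolation=cv2.INTER_NEAREST))
```

```text
scene [array([158. ,  94.3]), array([141.5,  95.8]), array([174.3,  92.8])]
top [array([589.7, 334.8]), array([607.8, 325.2]), array([571.3, 344.5])]
scene [array([438.3, 194.6]), array([416.3, 194. ]), array([460.4, 195.3])]
top [array([208.1, 205.2]), array([228.9, 201.7]), array([187.3, 208.7])]
```

View pics/g0.png

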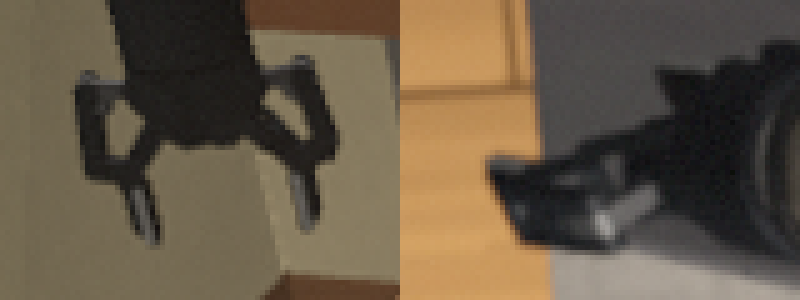

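Compared with the projected tool pose, the fingertips show about 7 px high in every view, at scene ~(441,217) against the knob at (439,224). I'll go 12 mm lower, which is safe either way, and close.

carry_out --pt "0.1 0 1.2 0 1" --pt "0 0 0 0 1" --pt "0 0 0 0 -1" --pt "0 0 0 0 -1" --pt "0 0 0 0 -1" --pt "0 0 0 0 -1" --pt "0 0 0 0 -1" --pt "0 0 0 0 -1" --pt "0 0 0 0 -1" --pt "0 0 0 0 -1" --force 40

```text
t: 5.35
eef_pos: [0.5838, 0.2544, 0.0773]
tool_rot: [-0.0, 0.997, 0.075, 0.0]
contact_force: [-1.9, 0.3, 6.0]
gripper_width: 0.338
grasp_force: 39.4
```

```bash
python3 go.py 0.5845 0.255 0.087
python3 - <<'E'
from h import *
a=imaging.read_camera('scene')[150:270,370:510,::-1]
cv2.imwrite('pics/grip.png',cv2.resize(a,(700,600),interpolation=cv2.INTER_NEAREST))
E
```

```text
t 5.35 p [0.5838 0.2544 0.0773] xang 8.58 F [-1.9  0.3  6. ] w 0.338423872623355 g 39.43796230068983
delta cm [ 0.08 -0.05 -0.97]
q [-0.18  0.59 -0.46  1.73  0.32  0.89 -2.19]
```

View pics/grip.png

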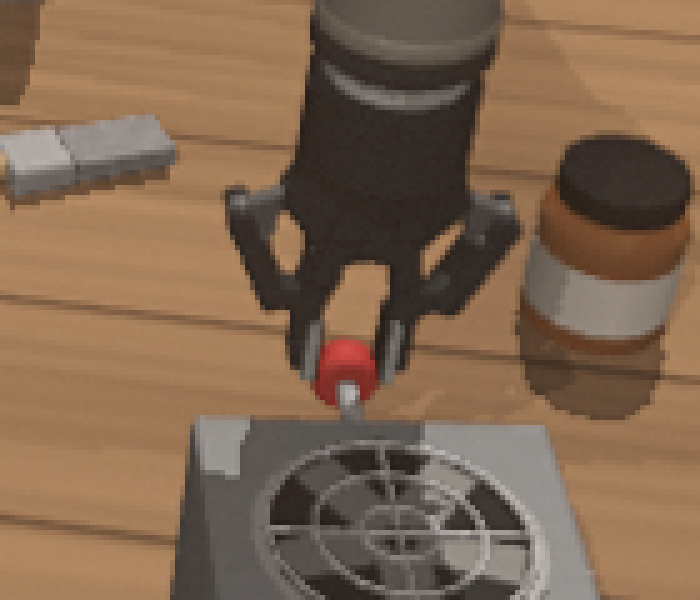

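The pads (crop 310,350 and 392,350) now pinch the knob across its middle, with 39 N grip. Pull straight out.

carry_out --pt "-0.6 0 0 0 -1" --pt "-0.6 0 0 0 -1" --pt "-0.6 0 0 0 -1" --pt "-0.6 0 0 0 -1" --pt "-0.6 0 0 0 -1" --pt "-0.6 0 0 0 -1" --pt "-0.6 0 0 0 -1" --pt "-0.6 0 0 0 -1" --pt "-0.6 0 0 0 -1" --pt "-0.6 0 0 0 -1" --pt "-0.3 0 0 0 -1" --pt "0 0 0 0 -1" --force 60

```text
t: 6.6
eef_pos: [0.5256, 0.2454, 0.0775]
tool_rot: [-0.002, 0.997, 0.074, 0.004]
contact_force: [15.5, 4.1, -4.9]
gripper_width: 0.332
grasp_force: 59.1
```

```bash
python3 go.py 0.5245 0.2457 0.0773
```

```text
t 6.6 p [0.5256 0.2454 0.0775] xang 8.52 F [15.5  4.1 -4.9] w 0.3315712488970291 g 59.10080109741557
delta cm [-0.11 -0.05  0.02]
q [-0.18  0.51 -0.47  1.88  0.31  0.82 -2.24]
```

carry_out --pt "0 0 0 0 -1" --pt "0 0 0 0 -1" --pt "0 0 0 0 1" --pt "0 0 0 0 1" --pt "0 0 0 0 1" --pt "0 0 0 0 1" --pt "0 0 0 0 1" --pt "0 0 0 0 1" --pt "0 0 -3 0 1" --pt "0 0 -4 0 1" --pt "0 0 -4 0 1" --pt "0 0 -4 0 1"

```text
t: 7.8
eef_pos: [0.5209, 0.2445, 0.2283]
tool_rot: [0.0, 0.997, 0.075, -0.0]
contact_force: [1.2, 0.4, 0.4]
gripper_width: 0.999
grasp_force: 0.0
```

carry_out --pt "0 0 -4 0 -1" --pt "0 0 0 0 -1" --pt "0 4 0 0 -1" --pt "0 4 0 0 -1" --pt "0 4 0 0 -1" --pt "0 4 0 0 -1" --pt "0 4 0 0 -1" --pt "0 0 0 0 -1"

```text
t: 8.6
eef_pos: [0.5516, 0.0393, 0.2658]
tool_rot: [0.002, 0.998, 0.07, -0.001]
contact_force: [-0.1, 0.5, 0.1]
gripper_width: -0.001
grasp_force: 0.0
```

```bash
python3 go.py 0.4742 -0.3063 0.22
python3 - <<'E'
from h import *
S=imaging.read_camera('scene');T=imaging.read_camera('top')
cv2.imwrite('pics/s2.png',S[:,:,::-1]);cv2.imwrite('pics/t2.png',T[:,:,::-1])
h=lambda I:red(I)
s,n=cen(red(S),418,185,458,240);t,m=cen(red(T),190,200,235,260)
print(s,n,t,m,tri(s,t))
E
```

```text
t 8.6 p [0.5516 0.0393 0.2658] xang 8.01 F [-0.1  0.5  0.1] w -0.0011574193805746107 g 0.0
delta cm [-12.47  33.13   4.71]
q [ 0.18  0.26 -0.44  1.75  0.12  1.16 -1.73]
[434.51948052 208.1038961 ] 77 [214.12987013 233.18181818] 77 (array([0.52630022, 0.24612035, 0.10696304]), np.float64(0.0020741354319752875))
```

View pics/s2.png

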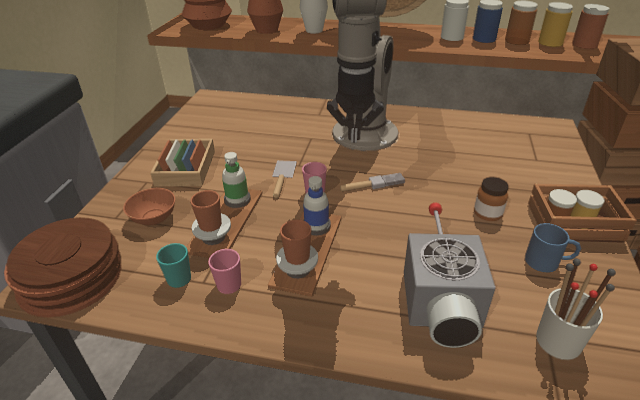

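The knob shows at (435,208), triangulated 59 mm out, and both pots are unmoved. Now over to the green bottle's cap (scene 231,156), staying high.

carry_out --pt "-1.4 3.7 0 0 -1" --pt "-1.4 3.7 0 0 -1" --pt "-1.4 3.7 0 0 -1" --pt "-1.4 3.7 0 0 -1" --pt "-1.4 3.7 0 0 -1" --pt "-1.4 3.7 0 0 -1" --pt "-1.4 3.7 0 0 -1" --pt "-1.4 3.7 0 0 -1" --pt "-1.4 3.6 0 0 -1" --pt "0 0 0 0 -1" --pt "0 0 0 0 -1"

```text
t: 9.8
eef_pos: [0.4764, -0.2992, 0.2663]
tool_rot: [-0.001, 0.997, 0.075, -0.0]
contact_force: [-0.2, -0.1, 0.2]
gripper_width: -0.0
grasp_force: 0.0
```

```bash
python3 go.py 0.4742 -0.3063 0.19
python3 - <<'E'
from h import *
from station import bot
p=np.array(bot.get_obs()['eef_pos'])
S=imaging.read_camera('scene');T=imaging.read_camera('top')
print('tip',(proj('scene',p)-[180,90])*5,'cap',(proj('scene',np.array([.4742,-.3063,.1668]))-[180,90])*5)
cv2.imwrite('pics/cap.png',cv2.resize(S[90:210,180:300,::-1],(600,600),interpolation=cv2.INTER_NEAREST))
E
```

```text
t 9.8 p [ 0.4764 -0.2992  0.2663] xang 8.59 F [-0.2 -0.1  0.2] w -0.0004588422970560364 g 0.0
delta cm [-0.33  0.67  7.63]
q [ 0.64  0.25 -0.23  1.74  0.06  1.16 -1.03]
tip [237.85399744 162.20932667] cap [251.97650716 322.36048578]
```

View pics/cap.png

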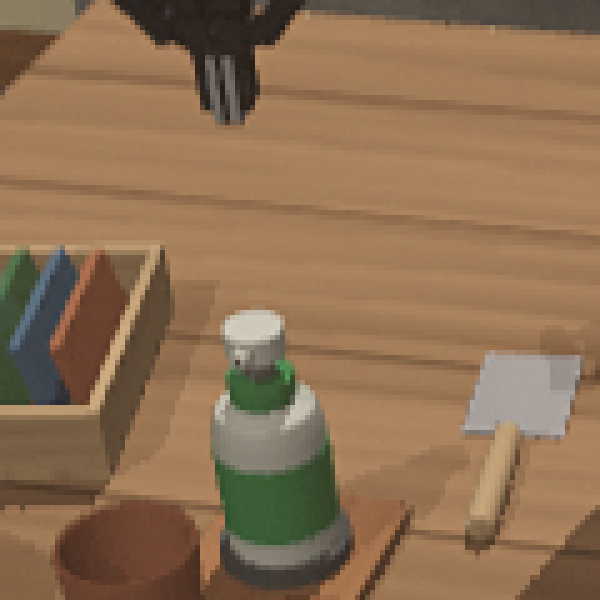

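The shut fingers (crop 230,122) are above the white cap of the green-banded bottle (crop 254,325). I'll align and go down in steps, watching the force.

carry_out --pt "-0.3 0.7 0 0 -1" --pt "0 0 3 0 -1" --pt "0 0 3 0 -1" --pt "0 0 2 0 -1" --pt "0 0 0 0 -1" --pt "0 0 0 0 -1"

```text
t: 10.5
eef_pos: [0.4746, -0.3072, 0.1873]
tool_rot: [-0.0, 0.997, 0.075, 0.0]
contact_force: [0.8, 0.3, -0.2]
gripper_width: 0.004
grasp_force: 0.0
```

```bash
python3 go.py 0.4742 -0.3063 0.166
```

```text
t 10.5 p [ 0.4746 -0.3072  0.1873] xang 8.64 F [ 0.8  0.3 -0.2] w 0.0035755879894047646 g 0.0
delta cm [-0.03 -0.09  2.13]
q [ 0.65  0.33 -0.23  1.83  0.09  1.   -1.03]
```

carry_out --pt "0 0 1 0 -1" --pt "0 0 0.7 0 -1" --pt "0 0 0.5 0 -1" --pt "0 0 0 0 -1"

```text
t: 10.9
eef_pos: [0.4737, -0.3074, 0.1641]
tool_rot: [-0.0, 0.997, 0.075, -0.001]
contact_force: [-0.0, 0.2, 0.6]
gripper_width: 0.004
grasp_force: 0.0
```

```bash
python3 go.py 0.4742 -0.3063 0.156;  python3 - <<'E'
from h import *
S=imaging.read_camera('scene')
cv2.imwrite('pics/press.png',cv2.resize(S[120:200,200:280,::-1],(560,560),interpolation=cv2.INTER_NEAREST))
E
```

```text
t 10.9 p [ 0.4737 -0.3074  0.1641] xang 8.58 F [-0.   0.2  0.6] w 0.0035058642443081428 g 0.0
delta cm [ 0.07 -0.1   0.81]
q [ 0.65  0.35 -0.22  1.85  0.09  0.95 -1.04]
```

carry_out --pt "0 0 0.4 0 -1" --pt "0 0 0.4 0 -1" --pt "0 0 0 0 -1"

```text
t: 11.25
eef_pos: [0.4738, -0.3074, 0.1562]
tool_rot: [-0.0, 0.997, 0.075, -0.0]
contact_force: [-1.5, -0.2, -0.6]
gripper_width: -0.001
grasp_force: 0.0
```

carry_out --pt "0 0 0.3 0 -1" --pt "0 0 0.3 0 -1" --pt "0 0 0 0 -1"

```text
t: 11.55
eef_pos: [0.4739, -0.3075, 0.1503]
tool_rot: [-0.0, 0.997, 0.075, -0.0]
contact_force: [1.8, -0.7, 0.3]
gripper_width: -0.002
grasp_force: 0.0
```

carry_out --pt "0 0 0.3 0 -1" --pt "0 0 0.3 0 -1" --pt "0 0 0.2 0 -1" --pt "0 0 0 0 -1"

```text
t: 11.95
eef_pos: [0.4739, -0.3075, 0.1424]
tool_rot: [-0.0, 0.997, 0.075, -0.0]
contact_force: [0.5, 1.0, 0.7]
gripper_width: -0.003
grasp_force: 0.0
```

Run:
```python
from h import *
S=imaging.read_camera('scene'); o=cv2.imread('pics/s2.png')[:,:,::-1]
g=cv2.cvtColor(S,cv2.COLOR_RGB2GRAY); g0=cv2.cvtColor(o,cv2.COLOR_RGB2GRAY)
print(g[138:168:1,222:242:2]); print(g0[148:168,222:242:2])
```

```text
[[ 42  43  51  43  42  38  39  44  40  60]
 [ 42  43  37  41  44  39  42  44  43 124]
 [ 41  43  37  44  43  40  42  42  44 140]
 [ 38  42  38  42  43  40  38  51  75 134]
 [ 79  41  41  39  44  42  80 125 125 133]
 [130  40  75  61  47  39  94 143 140 138]
 [145  39 105  71  56  39  76 139 139 139]
 [143  37 110  72  73  37  52 135 136 136]
 [128  36 110  70  86  42  44 137 136 134]
 [117  36 111  61  95  44  43 136 134 133]
 [122  35 110  45 100  45  38 137 132 130]
 [120  38 111  37 106  43  41 141 137 137]
 [117  52  99  34 109  40  56 136 136 137]
 [124  73  78  46 110  38  59 130 130 131]
 [129 115  68  62 109  34 120 126 128 128]
 [126 123 171  67 110  55 179 146 125 125]
 [124 142 208  75 109  77 191 159 122 123]
 [129 164 170 107  96  95 147 142 124 123]
 [133 147 129 128 123 123 125 109 132 129]
 [107 114 136 132 134 135 117  93 135 134]
 [114 108 131 137 135 125 105  96 133 133]
 [131 126 126 135 131 119 105  95 103 104]
 [132 132 129 127 118 118 108  94 118 115]
 [129 132 129 125 105 119 107  99 133 131]
 [131 132 132 131 108 121  92 113 127 132]
 [127 128 123 115  97  94
[... 351 characters left out ...]
30 130 132]
 [128 126 123 173 189 189 170 124 128 129]
 [125 123 189 199 202 203 199 151 125 126]
 [124 138 205 202 201 201 202 166 122 123]
 [129 162 202 200 200 201 203 147 124 124]
 [131 157 203 201 201 202 208 108 131 130]
 [107 122 195 205 204 196 161  94 134 134]
 [113 108 155 175 175 151 101  96 131 133]
 [131 127 123 133 134 116 105  96 103 105]
 [133 132 142 183 114 119 106  95 117 116]
 [132 132 137 176 104 121 108 101 133 131]
 [131 131 131 142 110 121  95 111 126 132]
 [128 129 124 115  96  94  70 120 116 132]
 [123 125  91  84  82  70  60  90  94 131]
 [123 125  78  79  80  68  64  78  68 127]
 [132 131  81  82  82  69  68  83  59 146]
 [139 139  74  85  84  80  78  69  61 179]]
```

The tip now covers the centre of the cap top in the picture, about 2 px left of it. A small sideways correction, then keep pressing in steps.

carry_out --pt "0 -0.3 0 0 -1" --pt "0 0 0.3 0 -1" --pt "0 0 0.3 0 -1" --pt "0 0 0 0 -1"

```text
t: 12.4
eef_pos: [0.474, -0.3044, 0.1369]
tool_rot: [-0.0, 0.997, 0.075, 0.0]
contact_force: [0.1, 1.7, 5.2]
gripper_width: 0.001
grasp_force: 2.3
```

Contact at last, at 5 N (the cap starts at 4 N). Press on to the stop.

carry_out --pt "0 0 0.3 0 -1" --pt "0 0 0.3 0 -1" --pt "0 0 0 0 -1"

```text
t: 12.7
eef_pos: [0.474, -0.3045, 0.1313]
tool_rot: [0.0, 0.997, 0.075, 0.0]
contact_force: [-1.2, 2.7, 7.8]
gripper_width: 0.003
grasp_force: 3.7
```

carry_out --pt "0 0 0.2 0 -1" --pt "0 0 0.2 0 -1" --pt "0 0 0.2 0 -1" --pt "0 0 0 0 -1" --pt "0 0 0 0 -1" --pt "0 0 0 0 -1"

```text
t: 13.3
eef_pos: [0.4742, -0.3046, 0.1284]
tool_rot: [0.001, 0.997, 0.075, 0.001]
contact_force: [-9.0, 6.4, 29.1]
gripper_width: -0.002
grasp_force: 14.8
```

29 N and no further travel, so it is on its stop and held there. Retreat upward.

carry_out --pt "0 0 -1 0 -1" --pt "0 0 -2 0 -1" --pt "0 0 -3 0 -1" --pt "0 0 -4 0 -1" --pt "0 0 -3 0 -1" --pt "-4 0 0 0 -1" --pt "-2 0 0 0 -1" --pt "0 0 0 0 -1" --pt "0 0 0 0 -1" --pt "0 0 0 0 -1"

```text
t: 14.3
eef_pos: [0.4153, -0.3132, 0.2547]
tool_rot: [-0.0, 0.997, 0.075, 0.0]
contact_force: [0.5, 0.7, -0.6]
gripper_width: 0.001
grasp_force: 0.0
```

Run:
```python
from h import *
from station import bot
o=bot.get_obs(); print(o['t'],o['eef_pos'],o['contact_force'])
S=imaging.read_camera('scene');T=imaging.read_camera('top'); o=cv2.imread('pics/s2.png')[:,:,::-1]
s,n=cen(red(S),418,185,458,240);t,m=cen(red(T),190,200,235,260); print('knob',tri(s,t))
for nm,(x0,y0,x1,y1) in dict(greencap=(218,148,248,205),pot_g=(185,190,235,245),pot_b=(272,218,325,275),bluecap=(300,175,335,230)).items():
    d=cv2.absdiff(np.ascontiguousarray(S[y0:y1,x0:x1]),np.ascontiguousarray(o[y0:y1,x0:x1])).max(2); print(nm,d.mean().round(1),(d>40).sum())
```

```text
14.3 [ 0.41530293 -0.31317503  0.25467937] [ 0.52830971  0.73026407 -0.60421663]
knob (array([0.52633054, 0.24591089, 0.10685624]), np.float64(0.001818405215785109))
greencap 3.3 23
pot_g 13.6 396
pot_b 16.9 636
bluecap 11.8 265
```

Cap back up and knob still out. The pot differences could be moving shadow, so I'll check the pots' outlines by hue against the first pictures.

Run:
```python
from h import *
S=imaging.read_camera('scene')[:,:,::-1].copy()
for f,I in(('0',cv2.imread('pics/scene0.png')),('2',cv2.imread('pics/s2.png')),('now',S)):
    for (x0,y0,x1,y1) in((185,188,232,240),(272,216,322,272)):
        c=I[y0:y1,x0:x1]; h=cv2.cvtColor(c,cv2.COLOR_BGR2HSV)
        w=((h[...,1]<45)&(h[...,2]>60)); r=(h[...,0]<11)&(h[...,1]>110)
        print(f,cen(w,0,0,99,99)[0].round(1),w.sum(),cen(r,0,0,99,99)[0].round(1),r.sum())
```

```text
0 [28.5 39.4] 502 [21.6 21.6] 921
0 [27. 42.] 581 [23.8 24.5] 1061
2 [28.3 39.4] 497 [21.7 21.6] 897
2 [27.  42.3] 571 [23.9 24.5] 1052
now [28.3 39.6] 486 [21.8 21.8] 905
now [27. 42.] 583 [23.9 24.3] 1089
```

The pots have not moved and the arm touches nothing.

```bash
python3 -c "
from station import bot
print(bot.hand_in())"
```

```text
the job is handed in; nothing more can be done
None
```

I pulled the damper knob out about 59 mm and left it there, then pressed the green-banded cap to its stop and let it spring back. The pots didn't move, the blue cap wasn't pressed, and I handed the job in at about 14 s; the hand-in returned no verdict.

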